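# Scan the egg carrier's label, then hold it level above the scale

## Robot

A 6-joint arm with a two-finger parallel gripper is mounted at the origin on the work surface. World frame = base frame: x ahead of the robot, y to its left, z up, the work surface at z = 0. Lengths are in m, angles in rad, forces in N, time in s.
With the tool pointing down it reaches from about 0.3 to 0.95 m from the base axis. Payload 3.1 kg.
Tool frame: the origin (TCP) lies at the very end of the fingers, on their centre line; the grasp point (between the pads) lies robot.hold_point_z behind it (robot.hold_point_z is the distance from the TCP to the grasp point, in m); z points along the fingers, y is the line along which they close (so a half turn about z gives the same grasp; the last joint's range is limited). The gripper opens to 85 mm and grips with 20 to 120 N. Pads are 22 mm wide; open, the fingers measure 114 mm over their backs; the gripper's body (76 mm by 85 mm) begins 54 mm behind the grasp point. The pads swing forward as they close: fully open they stand 13 mm farther back than shut.
Start: joints at [1.063, 0.308, 1.634, -0, 1.2, -0.07], TCP at [0.265, 0.566, 0.231] pointing down, gripper open.
Joint ranges: [-3.06, 3.06], [-0.79, 1.96], [0.05, 2.63], [-1.19, 4.34], [0.05, 2.64], [-2.94, 2.94]. Speed limits (rad/s): [2.79, 2.79, 3.14, 3.14, 3.14, 3.14].

## Interface

Orientations are given as a unit quaternion [w, x, y, z].
In Python, from plant import robot gives the robot as it stands.
- The arm moves only by the shell command python3 -m pendant 'ROWS' [FORCE]. ROWS is JSON, a list that holds one entry, the list of rows, each a list of 5 numbers: the opening, from 0 (shut) to 1 (fully open), then the shift along the tool's x, y, z in units of 40 mm (1.0 is 40 mm), then the turn about the tool's z in units of 6 degrees (1.0 is 6 degrees). A call has 1 to 8 rows; each row shifts and turns the commanded pose from where the row before left it, along the tool's axes as they then stand; what a row does not reach is not made up. A row lasts 1/8 s, in which the tool goes at most 62.5 mm and 10.7 degrees, less where a joint would pass 70% of its speed; a pose out of reach is approached as far as the arm can. A call is refused whole if a number of a shift passes 1 or a number of a turn 1, either way. A call with a gripper value outside its range is refused whole. The fingers move at their own pace and stop on an object; FORCE is the grip in N (left out, the last holds). Time passes only in rows, so rows that do not move let the fingers close. It gives the time, the measured TCP pose, the force, the opening and the grip force at its end, in the units of the state.
- robot.sense(): the state, without advancing time (a new reading comes with each control period).
- robot.snapshot(name): name is "scene" or "top"; returns (picture, depth): 480x640x3 uint8, red, green, blue; 480x640 float32, m along the optical axis (not along the pixel's ray), 0 where there is no reading.
- robot.camera_params(name): a dict with "vertical_fov" (degrees; the focal length in pixels is half the picture's height over the tangent of half this angle, whatever the lens; pixels are square), "cx", "cy" (the principal point, pixels), "rvec" (rotation vector, rad) and "tvec" (3), from world to camera coordinates, as OpenCV has them. Camera axes: x right, y down, z forward; pixel columns grow to the right and rows downward; lengths in m; the calibration is good to about 2 mm. A picture is of the moment at which its call begins. camera_params takes no time and is no camera call.
- robot.job_done(): hands the job in; it is judged then, once.
The state is a dict: "clock": time; "joints": joint angles; "dq": joint speeds; "tau": joint torques, N m; "tool_pos": TCP position; "eef_rot": TCP orientation; "force": force on the tool from outside, world axes, zero at the start; "wrist_torque": the same for the moment, N m; "gripper_width": finger opening in m; "finger_force": force on a finger pad.
Only numpy, scipy, OpenCV 4.12 (cv2) and the standard library are available. Lean on these libraries where they do the work, as an engineer would, in place of code of your own. Each camera call takes 0.05 s, during which the arm holds its last target. There are 200 camera calls.

## Task

Pick up the hand scanner from its mat and hold it steady for about two seconds with its red window pointing squarely at the bar-code label on the end of the egg carrier, about 10 cm away, while the carrier stands on the scale; then lay the scanner back wholly on its mat, lying flat as before, and let go of it. Then lift the carrier (it has a handle bar over its middle) straight up about 10 cm clear of the scale so that the scale can be zeroed, and finish while still holding it there, level and still, with all six eggs in their cells. Do not tip the carrier, lose an egg or shift the egg box, the teal carton or the label roll.

Things in the scene. Friction and masses are not known exactly. Their poses are not given: they have to be found in the camera images.
- carrier: Blue six-cell egg carrier on the scale, with six loose eggs: 104 mm (x) by 154 mm (y), cell walls 36 mm high, egg tops at 60 mm. At each y end an upright plate 60 mm wide, 5 mm thick (164 mm over both) holds a straight handle bar along y, 16 x 16 mm, top 140 mm above the underside, its middle 70 mm orange. 0.5 to 0.7 kg loaded, balanced about its middle. Origin: centre of the underside, z up.
- carrier_handle (a point): Middle of the carrier's handle bar (centre of its section, 132 mm above the carrier's underside); axes as the carrier's.
- label (a point): Centre of the white bar-code label, 46 mm wide and 36 mm high, on the outer face of the upright plate at the carrier's -y end, 85 mm above the carrier's underside. Axes as the carrier's: the label looks along -y, towards the robot's right, where the mat is.
- scanner: Hand scanner lying on the mat: straight yellow body 36 mm wide (y), 34 mm high, with a black head 40 mm long, 46 mm wide and 36 mm high at its +x end; 160 mm long overall, 0.15 to 0.25 kg. Origin: centre of the underside (80 mm from either end); z up. It looks out of the red window in the head, straight along its +x.
- scanner_window (a point): Centre of the scanner's red window, on its +x end face 18 mm above its underside; axes as the scanner's. It reads a label that lies straight ahead (the line along x meets the label) at 40 to 160 mm, more or less square on (within 20 degrees).
- scanner_grip (a point): Point inside the yellow body near the scanner's centre of mass, 15 mm behind its origin and 22 mm above its underside, a good place to grip across the 36 mm width.
- mat: Dark rubber mat, the scanner's place: 230 mm (its x) by 120 mm (its y), 4 mm thick, fixed. Origin: centre of the underside on the table.
- scale: Low bench scale, fixed: steel pan 220 mm (x) by 240 mm (y), pan top 40 mm above the table; a white display housing 30 mm high juts out on its -x side to 163 mm from the centre. Origin: centre of the underside on the table.
- egg_box: Bystander: closed brown cardboard egg box, 100 x 150 x 62 mm high. Origin: centre of the underside.
- teal_carton: Bystander: teal cardboard pack, 75 x 75 x 100 mm high. Origin: centre of the underside.
- label_roll: Bystander: upright-standing white roll of labels, 84 mm diameter, 50 mm high. Origin: centre of the underside.
- egg1: Loose brown hen's egg, 43 mm diameter, 56 mm high, about 58 g, standing in the carrier cell of the -x row (carrier x = -25 mm), carrier y = -50 mm; cell floor 4 mm thick. Origin: its foot; it may lean a little.
- egg2: Loose brown hen's egg, 43 mm diameter, 56 mm high, about 58 g, standing in the carrier cell of the -x row (carrier x = -25 mm), carrier y = +0 mm; cell floor 4 mm thick. Origin: its foot; it may lean a little.
- egg3: Loose brown hen's egg, 43 mm diameter, 56 mm high, about 58 g, standing in the carrier cell of the -x row (carrier x = -25 mm), carrier y = +50 mm; cell floor 4 mm thick. Origin: its foot; it may lean a little.
- egg4: Loose brown hen's egg, 43 mm diameter, 56 mm high, about 58 g, standing in the carrier cell of the +x row (carrier x = +25 mm), carrier y = -50 mm; cell floor 4 mm thick. Origin: its foot; it may lean a little.
- egg5: Loose brown hen's egg, 43 mm diameter, 56 mm high, about 58 g, standing in the carrier cell of the +x row (carrier x = +25 mm), carrier y = +0 mm; cell floor 4 mm thick. Origin: its foot; it may lean a little.
- egg6: Loose brown hen's egg, 43 mm diameter, 56 mm high, about 58 g, standing in the carrier cell of the +x row (carrier x = +25 mm), carrier y = +50 mm; cell floor 4 mm thick. Origin: its foot; it may lean a little.
Mind the look-alikes: they are no part of the job. What is shaped like the egg5 but yellow is not meant.

How it is judged:
On the way, in this order (a step that is already met when the one before it is completed fails the run):
1. the held scanner points at the label of the carrier on the scale (within 20 mm sideways, 17 mm in height), 40 to 160 mm away, square within 20 degrees, still for 1 s (contact force between the fingers and scanner above 1 N and height (world z) of scanner above 0.03 m and x of label in the frame of scanner_window between 0.04 and 0.16 m and y of label in the frame of scanner_window between -0.02 and 0.02 m and z of label in the frame of scanner_window between -0.017 and 0.017 m and angle between the x axis of scanner and the y axis of carrier, either way round below 0.35 rad and linear speed of scanner below 0.03 m/s and angular speed of scanner below 0.25 rad/s and contact force between carrier and scale above 1 N), for 1 s.
2. the scanner lies flat on its mat again, released, with the carrier still on the scale (contact force between the fingers and scanner below 0.1 N and angle between scanner's own z axis and vertical below 0.12 rad and linear speed of scanner below 0.03 m/s and angle between the x axis of scanner and the x axis of mat, either way round below 0.55 rad and x of scanner in the frame of mat between -0.045 and 0.045 m and y of scanner in the frame of mat between -0.045 and 0.045 m and z of scanner in the frame of mat between -0.002 and 0.01 m and contact force between carrier and scale above 1 N), for 0.2 s.
At the end, for the whole second after the job is handed in: Carrier held, underside 60 to 160 mm above the scale's pan, centred within 80 mm of the scale, level within 0.1 rad, slower than 30 mm/s, every egg in its cell; scanner flat, released and still on its mat (within 45 mm of its centre along each side, aligned within 0.55 rad) (contact force between the fingers and carrier above 2 N and z of carrier in the frame of scale between 0.1 and 0.2 m and horizontal distance between carrier and scale below 0.08 m and contact force between carrier and scale below 0.05 N and angle between carrier's own z axis and vertical below 0.1 rad and linear speed of each of carrier, scanner below 0.03 m/s and angular speed of carrier below 0.25 rad/s and z of egg1 in the frame of carrier between -0.008 and 0.016 m and z of egg2 in the frame of carrier between -0.008 and 0.016 m and z of egg3 in the frame of carrier between -0.008 and 0.016 m and z of egg4 in the frame of carrier between -0.008 and 0.016 m and z of egg5 in the frame of carrier between -0.008 and 0.016 m and z of egg6 in the frame of carrier between -0.008 and 0.016 m and contact force between the fingers and scanner below 0.1 N and angle between scanner's own z axis and vertical below 0.12 rad and angle between the x axis of scanner and the x axis of mat, either way round below 0.55 rad and x of scanner in the frame of mat between -0.045 and 0.045 m and y of scanner in the frame of mat between -0.045 and 0.045 m and z of scanner in the frame of mat between -0.002 and 0.01 m); the arm keeps its last pose, push and grip.
It fails at once if a bystander (egg box, teal carton, label roll) is shifted by more than 30 mm (distance of any of egg_box, teal_carton, label_roll from where it was at the start of the episode above 0.03 m).
It fails at once if the carrier is tipped by more than 0.35 rad (angle between carrier's own z axis and vertical above 0.35 rad).
It fails at once if an egg leaves its cell (z of any of egg1, egg2, egg3, egg4, egg5, egg6 in the frame of carrier below -0.03 m or z of any of egg1, egg2, egg3, egg4, egg5, egg6 in the frame of carrier above 0.035 m).
It also fails if it takes over 59 s, if anything falls off the work surface, if the arm or the gripper's body presses on something with over 40 N, if the wrist force passes 120 N, or if a joint passes its speed limit or range.

## Working session

There is one attempt and no reset: what is moved stays moved. The work goes in short steps, Python scripts to look and compute and a shell command to move; the robot and the scene stay as the last step left them, time stands still between calls to the robot, and variables do not carry over. Pictures are saved under pics/ and viewed, at most 10 in all, crops included, and the job is handed in when it is done.

```bash
mkdir -p pics; ls; cat > h.py <<'E'
import numpy as np,cv2
from plant import robot
from scipy.spatial.transform import Rotation as R
def cloud(name):
    im,d=robot.snapshot(name); p=robot.camera_params(name)
    f=240/np.tan(np.radians(p["vertical_fov"])/2)
    v,u=np.mgrid[0:480,0:640]
    X=np.stack([(u-p["cx"])/f*d,(v-p["cy"])/f*d,d],-1)
    Rm=cv2.Rodrigues(np.array(p["rvec"],float))[0]
    W=(X-np.array(p["tvec"]).ravel())@Rm
    W[d==0]=np.nan
    return im,W
def save(n,im): cv2.imwrite(f"pics/{n}.png",cv2.cvtColor(im,cv2.COLOR_RGB2BGR))
E
python3 - <<'E'
from h import *
for n in("top","scene"):
    im,W=cloud(n); save(n,im); np.save(n+".npy",W); np.save(n+"_im.npy",im); print(robot.camera_params(n))
s=robot.sense(); print(s, robot.hold_point_z); print(R.from_quat(np.roll(s["eef_rot"],-1)).as_matrix().round(3))
E
```

```text
pics
{'vertical_fov': 53.03295707157339, 'cx': 319.80637100784736, 'cy': 237.02797224358468, 'rvec': array([ 2.14092126, -2.16718533,  0.13119049]), 'tvec': array([0.0796812 , 0.62530299, 1.07102864])}
{'vertical_fov': 51.8518379114801, 'cx': 319.78249426327034, 'cy': 241.38132560458365, 'rvec': array([ 1.78279175,  1.40917406, -0.76191991]), 'tvec': array([-0.22505953, -0.22017906,  1.58982045])}
{'clock': 0.1, 'joints': array([ 1.06328621e+00,  3.08947452e-01,  1.63501402e+00, -7.02002201e-06,
        1.19970152e+00, -6.97232260e-02]), 'dq': array([-0.00014175, -0.00071368, -0.00423775,  0.00033362, -0.00191758,
       -0.00046317]), 'tau': array([ 2.43053473e-04, -4.16406226e+01, -2.77646363e+01,  6.07101526e-06,
        3.97917800e-03, -2.29311644e-05]), 'tool_pos': array([0.26464748, 0.56540534, 0.23016508]), 'eef_rot': array([-2.91501787e-04,  2.17148244e-01,  9.76138089e-01, -9.93283212e-04]), 'force': array([-0.49285758,  0.14037422, -0.79595841]), 'wrist_torque': array([ 0.00243905, -0.00548088, -0.03577242]), 'finger_force': 0.0, 'gripper_width': 0.08526697147262945} 0.0187
[[-0.906  0.424 -0.001]
 [ 0.424  0.906 -0.002]
 [ 0.    -0.002 -1.   ]]
```

View pics/top.png

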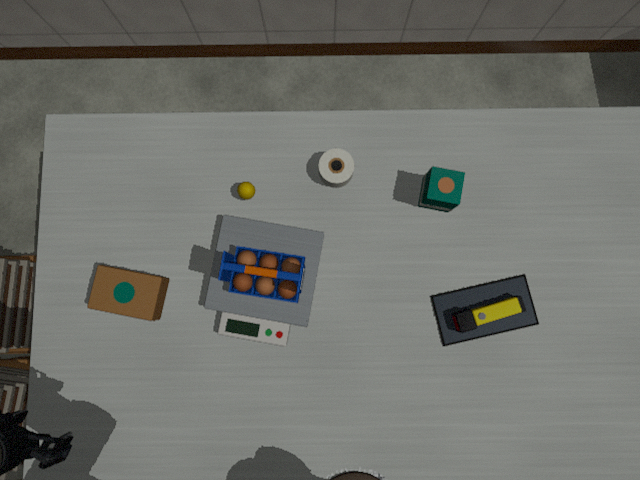

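View pics/scene.png

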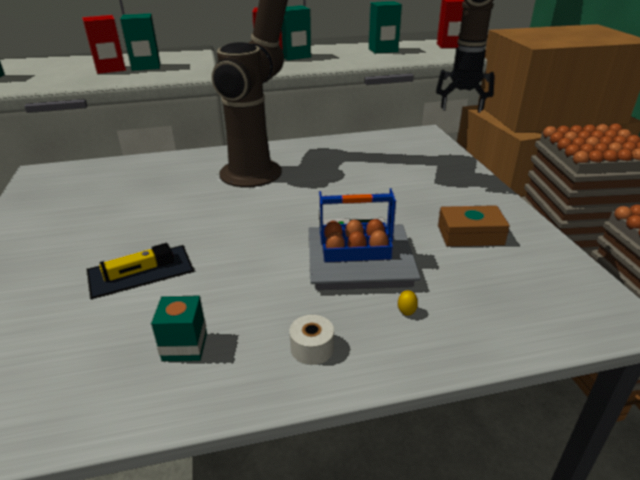

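The top view shows the carrier at about (263,273) on the scale. The scanner is on the mat at (487,312) with its head to the left, facing +y towards the carrier. The bystanders are at (127,292), (442,188) and (336,166), all out of the way.

```bash
python3 - <<'E'
from h import *
W=np.load("top.npy"); im=np.load("top_im.npy"); hsv=cv2.cvtColor(im,cv2.COLOR_RGB2HSV); H,S,V=[hsv[...,i].astype(int) for i in range(3)]
u=np.arange(640)[None,:]+0*H; v=np.arange(480)[:,None]+0*H
def rep(n,m):
    P=W[m]; P=P[~np.isnan(P).any(1)]
    r=cv2.minAreaRect((P[:,:2]*1000).astype(np.float32))
    print(n,len(P),"med",np.median(P,0).round(3),"rect mm",np.round(r[0],1),np.round(r[1],1),round(r[2],1))
    return P
sc=(u>425)&(u<545)&(v>265)&(v<355)
Z=W[...,2]
rep("yellow",sc&(H>20)&(H<35)&(S>150)&(V>80)&(Z>.02))
rep("scanner hi",sc&(Z>.025)); rep("mat",sc&(V<90))
c=(u>180)&(u<330)&(v>205)&(v<335)
rep("orange",c&(H>3)&(H<18)&(S>200)&(Z>.155))
P=rep("bar",c&(Z>.165)); print(np.percentile(P[:,2],[5,50,95]))
rep("blue",c&(H>105)&(H<125)&(S>150)&(Z>.06)&(Z<.09))
rep("pan",c&(Z>.03)&(S<90))
# label via scene? endplate -y: points in top with z .1-.16
P=rep("plate",c&(u>295)&(H>105)&(H<125)&(S>150)&(Z>.09));
E
```

```text
yellow 712 med [ 0.454 -0.33   0.037] rect mm [ 452.5 -326.8] [ 35.6 108.6] 16.0
scanner hi 1251 med [ 0.448 -0.305  0.038] rect mm [ 445.5 -311.2] [ 46.2 160. ] 14.1
mat 4379 med [ 0.458 -0.294  0.004] rect mm [ 456.3 -309.9] [121.1 235. ] 12.1
orange 235 med [0.541 0.19  0.18 ] rect mm [540.5 190.9] [62.2 16.2] 81.4
bar 820 med [0.54  0.194 0.18 ] rect mm [540.3 191.7] [164.5  59.2] 80.4
[0.17506238 0.17994963 0.18293951]
blue 548 med [0.563 0.211 0.074] rect mm [541.3 192.1] [154.9 101.7] 80.4
pan 6984 med [0.541 0.203 0.04 ] rect mm [527.2 206.4] [240.8 270.7] 79.2
plate 116 med [0.527 0.114 0.179] rect mm [527.2 115.7] [10.4 59.7] 81.0
```

```bash
cat > go.py <<'E'
import sys
from h import *
x,y,z,yaw=map(float,sys.argv[1:5])  # yaw of tool x, deg; print turn, then shift in axes before / after turn
s=robot.sense(); M=R.from_quat(np.roll(s["eef_rot"],-1)).as_matrix(); d=np.array([x,y,z])-s["tool_pos"]
c=np.degrees(np.arctan2(M[1,0],M[0,0])); t=(c-yaw+180)%360-180
M2=M@R.from_euler("z",t,degrees=True).as_matrix()
print("clk",s["clock"],"pos",s["tool_pos"].round(4),"yaw",c.round(2),"j",s["joints"].round(2),"F",s["force"].round(2),"w",round(s["gripper_width"],4),"ff",s["finger_force"])
print("turn",(t/6).round(2),"before",(M.T@d/.04).round(2),"after",(M2.T@d/.04).round(2))
E
A='[0.6,-0.68,-0.91,0,0]'
python3 -m pendant '[[[1,-0.68,-0.91,0,0],[1,-0.68,-0.91,0,0],[1,-0.68,-0.91,0,0],[1,-0.68,-0.91,0,0],[1,-0.68,-0.91,0,0],[1,-0.68,-0.91,0,0],[1,-0.68,-0.91,0,0]]]'
python3 -m pendant '[[[1,-0.68,-0.91,0,0],[1,-0.68,-0.91,0,0],[1,-0.68,-0.91,0,0],[1,-0.68,-0.91,0,0],[1,-0.68,-0.91,0,0],[1,-0.68,-0.91,0,0],[1,-0.68,-0.91,0,0]]]'
python3 go.py 0.45 -0.326 0.1 104.5
```

```text
clock: 0.98
tool_pos: [0.3292, 0.253, 0.2309]
eef_rot: [-0.0, 0.217, 0.976, -0.0]
force: [0.7, 1.0, -0.6]
gripper_width: 0.0855
finger_force: 0.0
clock: 1.85
tool_pos: [0.3936, -0.0584, 0.2311]
eef_rot: [-0.0, 0.217, 0.976, 0.0]
force: [0.8, -0.6, -1.0]
gripper_width: 0.0854
finger_force: 0.0
clk 1.85 pos [ 0.3936 -0.0584  0.2311] yaw 154.9 j [-0.26 -0.15  2.13  0.    1.16 -1.39] F [ 0.8  -0.56 -1.  ] w 0.0854 ff 0.0
turn 8.4 before [-4.11 -5.46  3.28] after [-6.83 -0.31  3.28]
```

```bash

python3 -m pendant '[[[1,0,0,0.2,1],[1,0,0,0.2,1],[1,0,0,0.2,1],[1,0,0,0.2,1],[1,0,0,0.2,1],[1,0,0,0.2,1],[1,0,0,0.2,1],[1,0,0,0.2,1]]]' >/dev/null
python3 -m pendant '[[[1,-0.5,0,0.1,0.4],[1,-0.95,0,0.2,0],[1,-0.95,0,0.2,0],[1,-0.95,-0.1,0.2,0],[1,-0.95,-0.1,0.2,0],[1,-0.95,-0.1,0.2,0],[1,-0.95,0,0.2,0],[1,-0.6,0,0.2,0]]]' >/dev/null
python3 -m pendant '[[[0.75,0,0,0,0],[0.75,0,0,0,0]]]' >/dev/null
python3 go.py 0.45 -0.326 0.010 104.5
python3 - <<'E'
from h import *
im,W=cloud("top"); save("a",cv2.resize(im[220:400,380:620],None,fx=3,fy=3))
E
```

```text
clk 4.1 pos [ 0.4505 -0.322   0.1068] yaw 104.51 j [-0.7   0.33  1.89  0.    0.93 -0.95] F [1.11 0.93 0.36] w 0.0639 ff 0.0
turn 0.0 before [-0.1  -0.04  2.42] after [-0.1  -0.04  2.42]
```

View pics/a.png

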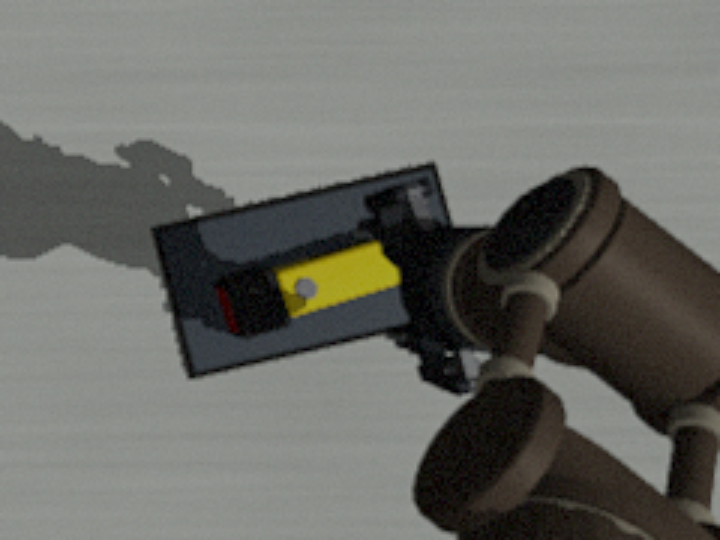

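The crop shows the fingers straddling the yellow body at about (430,270), square to it, with the red window at the left end (228,300). I'll go down and grip.

```bash

python3 -m pendant '[[[0.75,-0.1,-0.04,0.6,0],[0.75,0,0,0.6,0],[0.75,0,0,0.5,0],[0.75,0,0,0.4,0],[0.75,0,0,0.32,0],[0.75,0,0,0,0]]]'
python3 -m pendant '[[[0.2,0,0,0,0],[0.2,0,0,0,0],[0.2,0,0,0,0],[0.2,0,0,0,0],[0.2,0,0,0,0],[0.2,0,0,0,0]]]' 40
python3 go.py 0.45 -0.326 0.013 104.5
```

```text
clock: 4.9
tool_pos: [0.45, -0.3265, 0.0096]
eef_rot: [-0.001, 0.612, 0.791, 0.0]
force: [0.3, 0.6, 0.2]
gripper_width: 0.064
finger_force: 0.0
clock: 5.65
tool_pos: [0.4516, -0.3281, 0.0115]
eef_rot: [0.001, 0.612, 0.791, -0.0]
force: [0.7, 0.7, 6.0]
gripper_width: 0.0354
finger_force: 42.6
clk 5.65 pos [ 0.4516 -0.3281  0.0115] yaw 104.51 j [-0.71  0.49  1.91  0.    0.74 -0.96] F [0.74 0.66 5.97] w 0.0354 ff 42.583125829696655
turn 0.0 before [ 0.06 -0.03 -0.04] after [ 0.06 -0.03 -0.04]
```

```bash

python3 -m pendant '[[[0.2,0,0,-0.2,0],[0.2,0,0,-0.4,0],[0.2,0,0,-0.6,0],[0.2,0,0,-0.6,0],[0.2,0,0,-0.5,0],[0.2,0,0,-0.3,0],[0.2,0,0,0,0]]]'
python3 go.py 0.4935 -0.082 0.1145 80.4
```

```text
clock: 6.52
tool_pos: [0.4511, -0.3277, 0.1157]
eef_rot: [0.001, 0.612, 0.791, -0.0]
force: [-0.2, -0.0, -2.4]
gripper_width: 0.0357
finger_force: 41.8
clk 6.525 pos [ 0.4511 -0.3277  0.1157] yaw 104.52 j [-0.71  0.32  1.88 -0.    0.94 -0.96] F [-0.21 -0.01 -2.39] w 0.0357 ff 41.765411496162415
turn 4.02 before [5.68 2.57 0.02] after [6.23 0.02 0.02]
```

```bash

python3 -m pendant '[[[0.2,0,0,0,0.4],[0.2,0,0,0,0.6],[0.2,0,0,0,0.8],[0.2,0,0,0,0.8],[0.2,0,0,0,0.8],[0.2,0,0,0,0.6]]]' >/dev/null
python3 -m pendant '[[[0.2,0.4,0,0,0],[0.2,0.8,0,0,0],[0.2,1,0,0,0],[0.2,1,0,0,0],[0.2,1,0,0,0],[0.2,1,0,0,0],[0.2,0.7,0,0,0],[0.2,0.33,0,0,0]]]' >/dev/null
python3 -m pendant '[[[0.2,0,0.02,0.02,0],[0.2,0,0,0,0]]]' >/dev/null
python3 go.py 0.4935 -0.082 0.1145 80.4
python3 - <<'E'
from h import *
im,W=cloud("top"); save("b",cv2.resize(im[200:380,200:480],None,fx=2.8,fy=2.8)); 
hsv=cv2.cvtColor(im,cv2.COLOR_RGB2HSV)
im2,W2=cloud("scene"); save("c",cv2.resize(im2[140:340,180:440],None,fx=3,fy=3))
Z=W[...,2]; m=(W[...,1]>-.09)&(W[...,1]<.06)&(W[...,0]>.4)&(W[...,0]<.6)&(Z>.08)
for lo,hi in((.12,.2),(.125,.16)):
    P=W[m&(Z>lo)&(Z<hi)]; print(len(P),cv2.minAreaRect((P[:,:2]*1000).astype(np.float32)),np.percentile(P[:,2],[5,50,95]),P.min(0),P.max(0))
y=m&(hsv[...,0]>20)&(hsv[...,0]<35)&(hsv[...,1]>150); P=W[y]; print(len(P),np.median(P,0), cv2.minAreaRect((P[:,:2]*1000).astype(np.float32)))
if len(P)>20: print(np.linalg.lstsq(np.c_[P[:,:2]-P[:,:2].mean(0),np.ones(len(P))],P[:,2],rcond=None)[0])
E
```

```text
clk 8.525 pos [ 0.4924 -0.0823  0.1135] yaw 80.51 j [-0.25  0.22  2.01 -0.    0.91 -0.09] F [-0.6   0.82 -2.28] w 0.0355 ff 41.738499999046326
turn 0.02 before [ 0.01  0.03 -0.02] after [ 0.01  0.03 -0.02]
617 ((489.6268310546875, -39.13386154174805), (115.49419403076172, 51.580238342285156), 67.95186614990234) [0.13704251 0.1412872  0.14413297] [ 0.44410908 -0.08369288  0.12067739] [0.52702089 0.01493199 0.19114194]
610 ((500.5531005859375, -19.455005645751953), (65.7706298828125, 45.89485549926758), 81.25) [0.13725592 0.1413217  0.14412108] [ 0.47725327 -0.0493989   0.12957712] [0.52702089 0.01493199 0.14691957]
181 [ 0.49550703 -0.03325377  0.14109218] ((471.71881103515625, -38.50250244140625), (131.7676544189453, 91.77438354492188), 6.453084468841553)
[-2.50443752  2.33360024  0.21311767]
```

View pics/b.png

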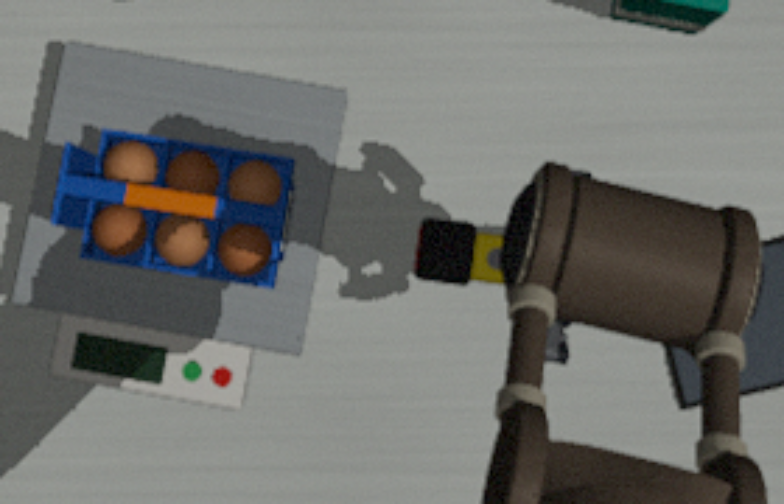

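View pics/c.png

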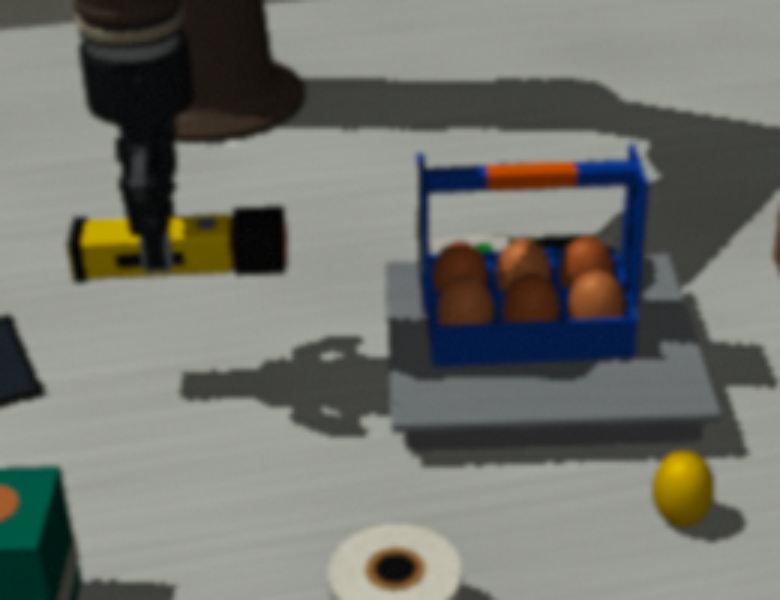

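The views show the scanner held level: head at (445,250) in the top crop, its axis in line with the end plate at (285,220) and the window about 10 cm away. The carrier is undisturbed. I'll nudge it about 3 mm and hold for 2 s.

```bash

python3 -m pendant '[[[0.2,0,0.08,-0.02,0],[0.2,0,0,0,0],[0.2,0,0,0,0],[0.2,0,0,0,0],[0.2,0,0,0,0],[0.2,0,0,0,0],[0.2,0,0,0,0],[0.2,0,0,0,0]]]' >/dev/null
python3 -m pendant '[[[0.2,0,0,0,0],[0.2,0,0,0,0],[0.2,0,0,0,0],[0.2,0,0,0,0],[0.2,0,0,0,0],[0.2,0,0,0,0],[0.2,0,0,0,0],[0.2,0,0,0,0]]]' >/dev/null
python3 - <<'E'
from h import *
im,W=cloud("top"); Z=W[...,2]
m=(W[...,1]>-.045)&(W[...,1]<.06)&(W[...,0]>.4)&(W[...,0]<.6)&(Z>.125)&(Z<.16)
P=W[m]; print(cv2.minAreaRect((P[:,:2]*1000).astype(np.float32)))
c=np.linalg.lstsq(np.c_[P[:,:2]-P[:,:2].mean(0),np.ones(len(P))],P[:,2],rcond=None)[0]; print(c)
E
python3 -m pendant '[[[0.2,0,0,0,0],[0.2,0,0,0,0],[0.2,0,0,0,0],[0.2,0,0,0,0]]]' >/dev/null
python3 go.py 0.4516 -0.328 0.1145 104.5
```

```text
((504.0782470703125, -17.054203033447266), (60.959495544433594, 45.762054443359375), 81.73902130126953)
[0.0150504  0.02532474 0.14204242]
clk 11.175 pos [ 0.4957 -0.0822  0.1145] yaw 80.51 j [-0.25  0.23  2.01  0.    0.91 -0.09] F [-0.81 -0.1  -0.77] w 0.0355 ff 41.73978924751282
turn -4.0 before [-6.24 -0.07 -0.  ] after [-5.67 -2.61 -0.  ]
```

Alignment is confirmed: lateral error is a few mm and the pitch is about 1.5°. I'll take the scanner back.

```bash

python3 -m pendant '[[[0.2,-0.4,0,0,0],[0.2,-0.8,0,0,0],[0.2,-1,0,0,0],[0.2,-1,0,0,0],[0.2,-1,0,0,0],[0.2,-1,0,0,0],[0.2,-0.7,0,0,0],[0.2,-0.34,-0.07,0,0]]]' >/dev/null
python3 -m pendant '[[[0.2,0,0,0,-0.4],[0.2,0,0,0,-0.6],[0.2,0,0,0,-0.8],[0.2,0,0,0,-0.8],[0.2,0,0,0,-0.8],[0.2,0,0,0,-0.6],[0.2,0,0,0,0],[0.2,0,0,0,0]]]' >/dev/null
python3 go.py 0.4536 -0.328 0.0135 104.5
```

```text
clk 13.175 pos [ 0.4515 -0.3277  0.1144] yaw 104.48 j [-0.71  0.32  1.88  0.    0.94 -0.96] F [ 0.66 -0.57 -1.64] w 0.0354 ff 41.64022743701935
turn -0.0 before [-0.02  0.05  2.52] after [-0.02  0.05  2.52]
```

```bash

python3 -m pendant '[[[0.2,0,0.05,0.5,0],[0.2,0,0,0.6,0],[0.2,0,0,0.6,0],[0.2,0,0,0.4,0],[0.2,0,0,0.25,0],[0.2,0,0,0.1,0],[0.2,0,0,0.07,0],[0.2,0,0,0,0]]]'
python3 go.py 0.4536 -0.328 0.0115 104.5
```

```text
clock: 14.18
tool_pos: [0.454, -0.3277, 0.0141]
eef_rot: [0.0, 0.612, 0.791, -0.0]
force: [0.3, 0.4, -1.7]
gripper_width: 0.0352
finger_force: 41.7
clk 14.175 pos [ 0.454  -0.3277  0.0141] yaw 104.52 j [-0.7   0.49  1.9  -0.    0.75 -0.96] F [ 0.27  0.36 -1.66] w 0.0352 ff 41.717053055763245
turn 0.0 before [-0.01 -0.01  0.06] after [-0.01 -0.01  0.06]
```

```bash

python3 -m pendant '[[[0.2,0,0,0.05,0],[0.2,0,0,0.02,0],[0.35,0,0,0,0],[0.7,0,0,0,0],[0.7,0,0,0,0],[0.7,0,0,0,0]]]'
python3 -m pendant '[[[0.75,0,0,0,0],[0.75,0,0,0,0],[0.75,0,0,-0.3,0],[0.75,0,0,-0.6,0],[0.75,0,0,-0.9,0],[0.75,0,0,-0.9,0],[0.75,0,0,-0.9,0],[0.75,0,0,-0.9,0]]]'
python3 go.py 0.5403 0.1918 0.24 80.4
```

```text
clock: 14.92
tool_pos: [0.4538, -0.3274, 0.0108]
eef_rot: [0.0, 0.612, 0.791, 0.0]
force: [-0.0, -0.1, 0.0]
gripper_width: 0.0596
finger_force: 0.0
clock: 15.92
tool_pos: [0.4537, -0.3274, 0.1931]
eef_rot: [0.001, 0.612, 0.791, -0.0]
force: [0.2, -0.5, -0.3]
gripper_width: 0.0639
finger_force: 0.0
clk 15.925 pos [ 0.4537 -0.3274  0.1931] yaw 104.52 j [-0.7   0.22  1.82 -0.    1.09 -0.96] F [ 0.18 -0.48 -0.35] w 0.0639 ff 0.0
turn 4.02 before [12.02  5.35 -1.18] after [13.16 -0.03 -1.18]
```

```bash

python3 -m pendant '[[[0.75,0,0,-0.4,0.8],[0.75,0,0,-0.4,0.8],[0.75,0,0,-0.4,0.8],[0.75,0,0,0,0.8],[0.75,0,0,0,0.82],[0.75,0.5,0,0,0],[0.75,1,0,0,0],[0.75,1,0,0,0]]]' >/dev/null
python3 -m pendant '[[[0.75,1,0,0,0],[0.75,1,0,0,0],[0.75,1,0,0,0],[0.75,1,0,0,0],[0.75,1,0,0,0],[0.75,1,0,0,0],[0.75,1,0,0,0],[0.75,1,0,0,0]]]' >/dev/null
python3 -m pendant '[[[0.75,1,0,0,0],[0.75,1,0,0,0],[0.75,0.6,0,0,0],[0.75,0,0,0,0],[0.75,0,0,0,0]]]' >/dev/null
python3 go.py 0.5403 0.1918 0.155 80.4
python3 - <<'E'
from h import *
im,W=cloud("top"); save("d",cv2.resize(im[190:370,190:560],None,fx=2.1,fy=2.1)); hsv=cv2.cvtColor(im,cv2.COLOR_RGB2HSV)
Z=W[...,2]
m=(W[...,1]<-.2)&(W[...,1]>-.43)&(W[...,0]>.37)&(W[...,0]<.55)&(Z>.025)
P=W[m]; print("scanner",cv2.minAreaRect((P[:,:2]*1000).astype(np.float32)),np.percentile(P[:,2],[5,50,95]))
im,W=cloud("scene"); save("e",cv2.resize(im[120:320,260:460],None,fx=3,fy=3)); hsv=cv2.cvtColor(im,cv2.COLOR_RGB2HSV)
o=(W[...,2]>.16)&(W[...,2]<.2)&(hsv[...,1]>150)&(W[...,0]>.5)&(W[...,0]<.6)&(W[...,1]>.05)&(W[...,1]<.3)
o&=(hsv[...,0]<20); P=W[o]; print("orange",len(P),P.min(0),P.max(0),np.median(P,0))
E
```

```text
clk 18.55 pos [0.5403 0.1892 0.2389] yaw 80.47 j [ 0.26  0.2   1.75 -0.    1.19  0.43] F [ 0.23 -0.3  -0.21] w 0.064 ff 0.0
turn 0.01 before [ 0.06 -0.01  2.1 ] after [ 0.06 -0.01  2.1 ]
scanner ((448.5103759765625, -311.2874755859375), (46.27081298828125, 160.63031005859375), 15.303634643554688) [0.03275542 0.03787556 0.04206468]
orange 226 [0.53005357 0.15858951 0.16569209] [0.5582346  0.22106429 0.18212608] [0.54765119 0.18976107 0.177696  ]
```

View pics/e.png

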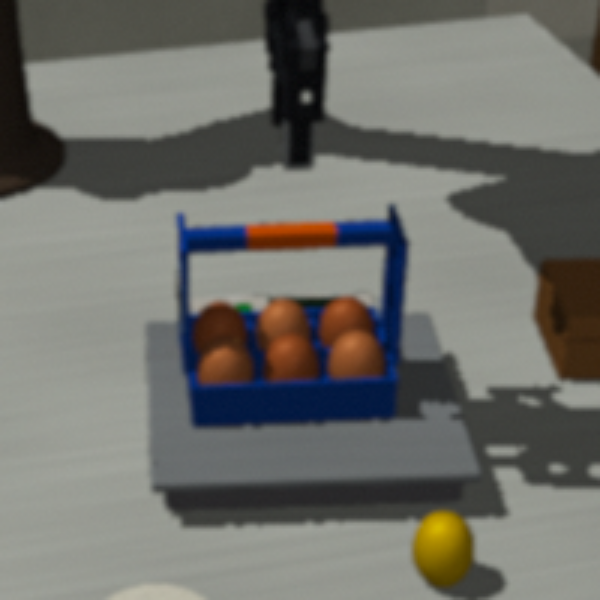

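View pics/d.png

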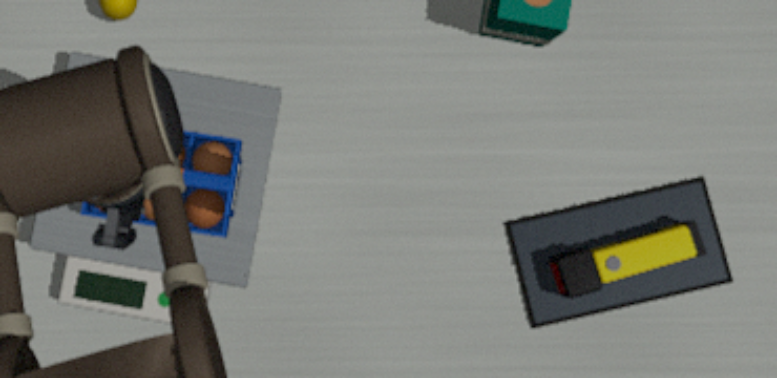

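The scanner lies flat on its mat at (625,260). The fingers are centred over the orange part of the handle, (290,150) against (292,235). I'll go down and grip.

```bash

python3 -m pendant '[[[0.75,0.06,0,0.4,0],[0.75,0,0,0.6,0],[0.75,0,0,0.5,0],[0.75,0,0,0.35,0],[0.75,0,0,0.2,0],[0.75,0,0,0.1,0],[0.75,0,0,0,0]]]'
python3 -m pendant '[[[0.4,0,0,0,0],[0.25,0,0,0,0],[0.1,0,0,0,0],[0,0,0,0,0],[0,0,0,0,0],[0,0,0,0,0],[0,0,0,0,0],[0,0,0,0,0]]]' 80
python3 go.py 0.5403 0.1918 0.253 80.4
```

```text
clock: 19.52
tool_pos: [0.5418, 0.1917, 0.1531]
eef_rot: [0.0, 0.764, 0.645, 0.0]
force: [-0.7, 0.5, 0.3]
gripper_width: 0.064
finger_force: 0.0
clock: 20.52
tool_pos: [0.5419, 0.1918, 0.1535]
eef_rot: [0.0, 0.764, 0.645, 0.0]
force: [-1.6, -1.3, 4.9]
gripper_width: 0.0146
finger_force: 79.5
clk 20.525 pos [0.5419 0.1918 0.1535] yaw 80.4 j [0.26 0.3  1.82 0.   1.03 0.43] F [-1.61 -1.28  4.95] w 0.0146 ff 79.54097628593445
turn -0.0 before [-0.01 -0.04 -2.49] after [-0.01 -0.04 -2.49]
```

```bash

python3 -m pendant '[[[0,0,0,-0.04,0],[0,0,0,-0.08,0],[0,0,0,-0.12,0],[0,0,0,-0.16,0],[0,0,0,-0.2,0],[0,0,0,-0.2,0],[0,0,0,-0.2,0],[0,0,0,-0.2,0]]]'
python3 -m pendant '[[[0,0,0,-0.2,0],[0,0,0,-0.2,0],[0,0,0,-0.2,0],[0,0,0,-0.2,0],[0,0,0,-0.2,0],[0,0,0,-0.16,0],[0,0,0,-0.12,0],[0,0,0,-0.08,0]]]'
python3 -m pendant '[[[0,0,0,-0.04,0],[0,0,0,0,0],[0,0,0,0,0],[0,0,0,0,0],[0,0,0,0,0],[0,0,0,0,0],[0,0,0,0,0],[0,0,0,0,0]]]'
python3 - <<'E'
from h import *
im,W=cloud("scene"); save("f",cv2.resize(im[80:320,240:500],None,fx=2.4,fy=2.4))
E
```

```text
clock: 21.52
tool_pos: [0.5416, 0.1917, 0.2016]
eef_rot: [0.0, 0.764, 0.645, 0.0]
force: [0.2, -0.4, -5.9]
gripper_width: 0.0145
finger_force: 78.1
clock: 22.52
tool_pos: [0.5415, 0.1916, 0.2555]
eef_rot: [0.0, 0.764, 0.645, 0.0]
force: [-0.6, -0.1, -6.4]
gripper_width: 0.0145
finger_force: 78.1
clock: 23.52
tool_pos: [0.5415, 0.1916, 0.2569]
eef_rot: [0.0, 0.764, 0.645, 0.0]
force: [0.5, 0.2, -6.7]
gripper_width: 0.0148
finger_force: 78.1
```

View pics/f.png

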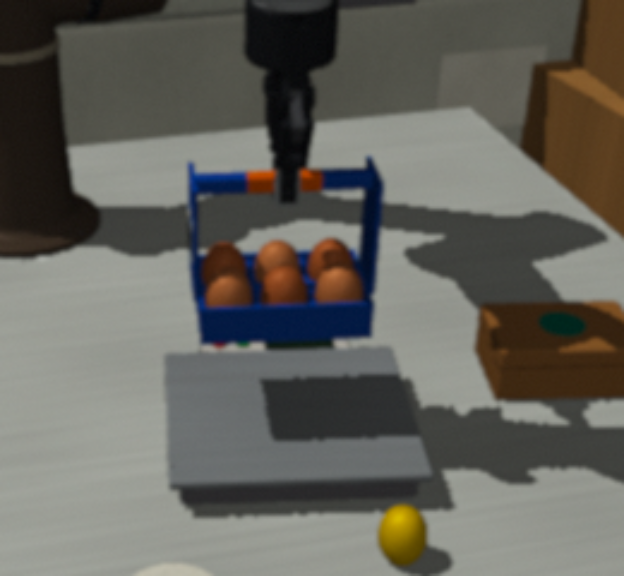

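The carrier hangs level about 10 cm above the pan, with all six eggs visible in their cells around (285,285). Handing in.

```bash
python3 -c "
from plant import robot; print(robot.job_done())"
```

```text
the job is handed in; nothing more can be done
None
```

The scanner was held steady on the label for over 2 s from about 10 cm and laid back flat on its mat, and the job was handed in with the carrier held level about 10 cm above the scale, all six eggs in their cells; no verdict was shown.

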